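# Seal the sample vessel and hold the leak probe on its test pad

### The job

Close the round steel sample vessel by turning its black screw cap clockwise (seen from above) until it is fully home. Then lift the sprung leak probe out of its stand and hold its rubber tip on the middle of the ring marked on the vessel's sloping test pad, the probe square to the pad and pressed lightly, so that the sprung tip is pushed in about halfway. Finish while you are still gripping the probe and holding it there, and leave the beaker, the vial and the timer where they are.

Things in the scene. Friction and masses are not known exactly. Their poses are not given: they have to be found in the camera images.
- vessel: Round steel vessel fixed to the worktop: foot 116 mm across, 8 mm thick; body 88 mm across to 72 mm high; neck 52 mm across to 92 mm; cap on top. Origin on the worktop under its axis, z up. The test pad and a small index lug on the neck are on its -x side, a blanked outlet stub on its +x side.
- pad: The vessel's test pad: flat steel disc 34 mm across on the -x side of the vessel, fixed to it and sloping outwards: its z axis is the normal of the flat face, out of the metal, tilted 0.35 rad from vertical away from the vessel's axis. Origin at the centre of the flat face (58 mm from the vessel's axis, 64 mm above the worktop), the middle of the dark ring of 20 mm diameter that marks the spot.
- cap (a joint): How far the screw cap is unscrewed, rad: 0 is fully home against a solid stop, and then the pointer tooth on its flange stands over the index lug on the vessel's neck; grows anticlockwise seen from above, up to 1.6. It starts between 0.6 and 1.25. Stiff thread, about 0.12 N m; it stays where it is left and neither rises nor comes off.
- cap_grip (a point): Centre of the top face of the black screw cap, 125 mm above the worktop on the vessel's axis. The ribbed grip is a round of 48 mm diameter that reaches 26 mm down from this point; below it is a flange 60 mm across, 6 mm thick, with a pointer tooth to 39 mm from the axis.
- stand: Grey stand fixed to the worktop: base 84 x 84 x 10 mm, upright round tube about 40 mm across with its open mouth 83 mm above the worktop, bore about 21 mm, 73 mm deep. Origin on the worktop under the tube, z up. Keep clear of tall fixed things to the right: the analyser (y below 0.03 m, x over 0.48 m, 0.4 m high) and the water bath with bottles (y below -0.2 m, x over 0.42 m, 0.35 m high).
- probe: Loose leak probe, upright in the stand, collar resting on the tube. Origin on its axis at the collar's underside; z along the axis, away from the tip. Collar 34 mm across, z 0 to 6 mm; white square handle 24 x 24 mm, sides along x and y, z 6 to 52 mm (hold here); gland on top to 65 mm; steel shank 16 mm across down to -45 mm; below it the sprung rubber tip, 10 mm across, end at -59 mm when free.
- plunger (a joint): How far the probe's sprung tip is pushed in, m: 0 free, 0.010 at its stop. The spring gives 1 N at the start and 0.4 N more for each mm (3 N at half travel).
- probe_tip (a point): End of the probe's rubber tip, on the probe's axis; moves with the sprung tip.
- beaker: Bystander: small glass beaker, 43 mm across, 57 mm high, loose. Origin under its centre.
- vial: Bystander: small glass vial with cap, 17 mm across, 40 mm high, loose, standing. Origin under its centre.
- timer: Bystander: flat lab timer 62 x 66 x 18 mm, loose. Origin under its centre.
There are look-alikes about, which are no part of the job. What is meant by the probe is not blue, and is the larger of those in its own colour.

How it is judged:
By the outcome, as a careful person would: the job done as asked, in the order asked, and still so for the second after the job is handed in, while the arm keeps its last pose, push and grip.
It also fails if it takes over 58 s, if anything falls off the work surface, if the arm or the gripper's body presses on something with over 40 N, if the wrist force passes 120 N, or if a joint passes its speed limit or range.

### The arm

A 6-joint arm with a two-finger parallel gripper is mounted at the origin on a cart in front of the work surface, level with it; the furniture and walls round the work are solid. World frame = base frame: x ahead of the robot, y to its left, z up, the work surface at z = 0. Lengths are in m, angles in rad, forces in N, time in s.
With the tool pointing down it reaches from about 0.325 to 0.85 m from the base axis. Payload 15.5 kg.
Tool frame: the origin (TCP) lies at the very end of the fingers, on their centre line; the grasp point (between the pads) lies 19 mm behind it; z points along the fingers, y is the line along which they close (so a half turn about z gives the same grasp; the last joint's range is limited). The gripper opens to 91 mm and grips with 3 to 60 N. Pads are 32 mm wide; open, the fingers measure 118 mm over their backs; the gripper's body (76 mm by 178 mm) begins 60 mm behind the grasp point.
Start: joints at [-1.242, 0.494, 1.345, -0, 1.302, -0.096], TCP at [0.257, -0.57, 0.214] pointing down, gripper open.
Joint ranges: [-2.91, 2.91], [-0.82, 2.16], [0.22, 2.67], [-1.22, 4.37], [0.12, 2.79], [-3.08, 3.08]. Speed limits (rad/s): [1.89, 1.89, 2.57, 3.01, 3.01, 3.01].

### API

Orientations are given as a unit quaternion [w, x, y, z].
In Python, from rig import env gives the robot as it stands. The module is installed in compiled form; this text tells all that it offers.
- The arm moves only by the shell command python3 -m jog 'ROWS' [FORCE]. ROWS is a JSON object of lists of equal length, an entry for each row: "translation": the shift along the tool's x, y, z in cm, a list of three; "delta_rot": the turn, a rotation vector about the tool's x, y, z in rad, a list of three; "jaw": the finger opening in cm, from 0 to 9.12. A call has exactly 10 rows; each row is the pose to reach, as a shift and turn from the pose commanded when the call began, along the tool's axes at that moment; what a row does not reach only later rows make up. A row lasts 1/8 s, in which the tool goes at most 62.5 mm and 10.7 degrees, less where a joint would pass 70% of its speed; a pose out of reach is approached as far as the arm can. A call with a gripper value outside its range is refused whole. The fingers move at their own pace and stop on an object; FORCE is the grip in N (left out, the last holds). Time passes only in rows, so rows that repeat a pose let the fingers close, or fill a call up. It gives the time, the measured TCP pose, the force, the opening and the grip force at its end, in the units of the state.
- env.get_state(): the state, without advancing time (a new reading comes with each control period).
- env.camera(name): name is "scene" or "side" or "wrist"; returns the picture (480x640x3 uint8, red, green, blue); there is no depth.
- env.camera_model(name): a dict with "camera_matrix" (3x3 intrinsics, pixels), "xyz" and "rotation" of the camera in the world. Camera axes: x right, y up, looking along -z (the intrinsics and any distortion apply to the point x, -y, -z); pixel columns grow to the right and rows downward; lengths in m; the calibration is good to about 2 mm. A picture is of the moment at which its call begins: read the wrist's pose just before it. camera_model takes no time and is no camera call; for the wrist camera it gives the pose at the moment of the call.
- env.close_job(): hands the job in; it is judged then, once.
The state is a dict: "t": time; "q": joint angles; "joint_vel": joint speeds; "tau": joint torques, N m; "tcp_pos": TCP position; "orientation": TCP orientation; "ft_force": force on the tool from outside, world axes, zero at the start; "ft_torque": the same for the moment, N m; "finger_gap": finger opening in m; "gripper_force": force on a finger pad.
Only numpy, scipy, OpenCV 4.12 (cv2) and the standard library are available. Lean on these libraries where they do the work, as an engineer would, in place of code of your own. Each camera call takes 0.05 s, during which the arm holds its last target. There are 200 camera calls.

## Working session

There is one attempt and no reset: what is moved stays moved. The work goes in short steps, Python scripts to look and compute and a shell command to move; the robot and the scene stay as the last step left them, time stands still between calls to the robot, and variables do not carry over. Pictures are saved under pics/ and viewed, at most 10 in all, crops included, and the job is handed in when it is done.

```bash
mkdir -p pics
python3 - <<'E'
from rig import env
import cv2,json
s=env.get_state();print({k:(v if isinstance(v,float) else list(map(lambda x:round(float(x),4),v))) for k,v in s.items() if k in('t','tcp_pos','orientation','finger_gap','ft_force')} if 0 else s)
for n in("scene","side"):
    m=env.camera_model(n);print(n,m)
    cv2.imwrite(f"pics/{n}0.png",env.camera(n)[:,:,::-1])
E
```

```text
{'t': 0.0, 'q': array([-1.24249673e+00,  4.94168835e-01,  1.34616605e+00, -3.62234809e-05,
        1.30249398e+00, -9.55225593e-02]), 'joint_vel': array([-0.00118633,  0.00097626,  0.00125073, -0.00059321,  0.00062933,
       -0.00099121]), 'tau': array([ 4.59496281e-03, -8.78823423e+01, -3.81850290e+01,  7.09285308e-02,
        5.33136784e-02, -1.00370085e-04]), 'tcp_pos': array([ 0.25687913, -0.5693323 ,  0.21333536]), 'orientation': array([-6.11896169e-04,  9.77629546e-01,  2.10333278e-01, -8.91207293e-05]), 'ft_force': array([-0.7247871 , -0.29576468,  0.19093757]), 'ft_torque': array([-0.03100742, -0.01964013,  0.03842693]), 'gripper_force': 0.0, 'finger_gap': 0.09135675378074558}
scene {'camera_matrix': array([[566.72601785,   0.        , 317.28668508],
       [  0.        , 566.72601785, 244.7714699 ],
       [  0.        ,   0.        ,   1.        ]]), 'xyz': array([-0.21841094,  0.64438237,  0.97540154]), 'rotation': array([-0.48248737, -0.18054741,  0.31300476,  0.7978951 ])}
side {'camera_matrix': array([[619.72009409,   0.        , 320.26183077],
       [  0.        , 619.72009409, 234.35037551],
       [  0.        ,   0.        ,   1.        ]]), 'xyz': array([-0.12150296,  1.25645819,  0.80677225]), 'rotation': array([-0.21627041, -0.13358114,  0.47632765,  0.84172154])}
```

View pics/scene0.png

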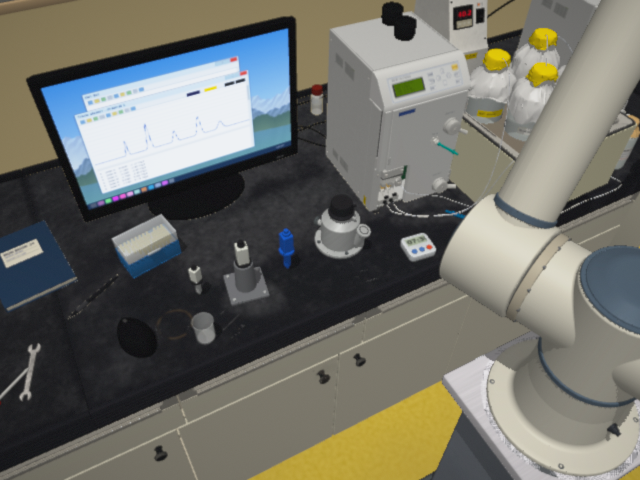

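View pics/side0.png

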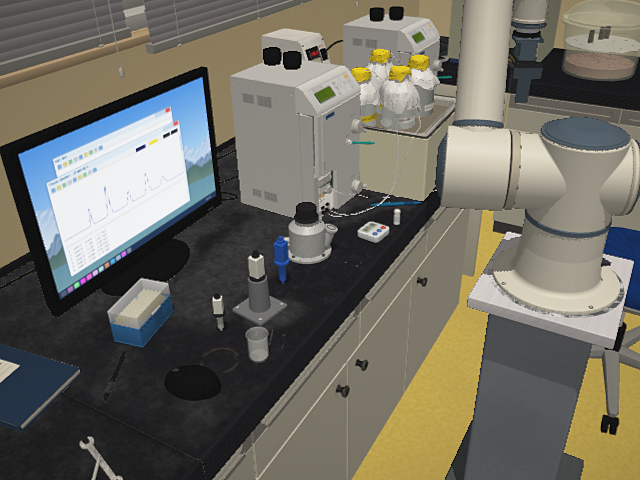

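Scene view: cap top is near (341,203), vessel foot near (341,241), the white probe in its stand near (241,250), beaker (203,328), timer (418,246), with a blue decoy at (287,248) and a small white one at (195,278). The side view shows the cap near (306,210), the probe (256,265), the vial (397,216) and the timer (373,232). Next I'll enlarge both.

```bash
cat > h.py <<'E'
import numpy as np,cv2
from rig import env
from scipy.spatial.transform import Rotation as R
def rot(q): q=np.array(q); return q if q.shape==(3,3) else R.from_quat(q[[1,2,3,0]]).as_matrix()
def ray(m,uv):
    K=m["camera_matrix"]; d=np.linalg.inv(K)@[uv[0],uv[1],1]; d=d*[1,-1,-1]
    d=rot(m["rotation"])@d; return np.array(m["xyz"]),d/np.linalg.norm(d)
def proj(m,P):
    c=(np.atleast_2d(P)-m["xyz"])@rot(m["rotation"])*[1,-1,-1]; u=c@m["camera_matrix"].T; return u[:,:2]/u[:,2:]
def tri(obs):
    A=np.zeros((3,3));b=np.zeros(3)
    for m,uv in obs:
        o,d=ray(m,uv);M=np.eye(3)-np.outer(d,d);A+=M;b+=M@o
    x=np.linalg.solve(A,b); return x,[np.linalg.norm(np.cross(x-ray(m,u)[0],ray(m,u)[1])) for m,u in obs]
def onz(m,uv,z): o,d=ray(m,uv); return o+d*(z-o[2])/d[2]
def tcp():
    s=env.get_state(); return s["t"],np.array(s["tcp_pos"]),rot(s["orientation"]),s
E
python3 - <<'E'
import cv2,numpy as np
a=cv2.imread("pics/scene0.png")[185:310,220:380];b=cv2.imread("pics/side0.png")[195:330,225:345]
f=lambda x,s:cv2.resize(x,None,fx=s,fy=s,interpolation=cv2.INTER_CUBIC)
a=f(a,2.5);b=f(b,3.3)
c=np.zeros((446,800,3),np.uint8);c[:a.shape[0],:a.shape[1]]=a;c[:b.shape[0],402:402+b.shape[1]]=b[:,:398]
for i in range(0,160,20): cv2.putText(c,str(220+i),(int(i*2.5),440),0,.35,(0,255,255));cv2.line(c,(int(i*2.5),313),(int(i*2.5),320),(0,255,255))
cv2.imwrite("pics/z1.png",c)
E
```

```text
(no output)
```

View pics/z1.png

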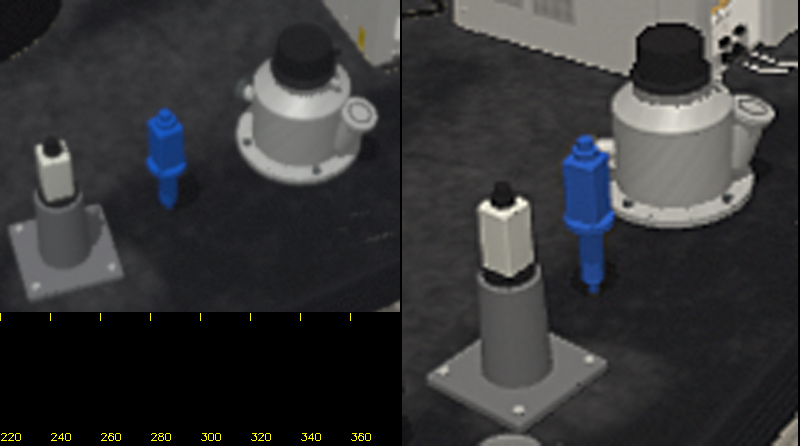

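Crop: in the scene view the cap top centre is at about (342.4,201), the ringed pad at (363.6,230.6), the gland top at (240.4,242) and the collar at (243.6,262). In the side view the cap is at (306.8,206), the pad (332,227.7), the gland (255.3,252) and the collar (257,277.7). The pad faces towards the robot's right and front.

Run:
```python
from h import *
a=env.camera_model("scene");b=env.camera_model("side")
for n,u,v in [("cap",(342.4,201),(306.8,206)),("pad",(363.6,230.6),(332,227.7)),("gland",(240.4,242.2),(255.3,251.7)),("collar",(243.6,262.2),(257.1,277.7))]:
    print(n,*[np.round(x,4) for x in tri([(a,u),(b,v)])], onz(a,u,.125),onz(b,v,.125))
print("stand base corners z=.01", [np.round(onz(a,(220+x/2.5,185+y/2.5),.01)[:2],3) for x,y in [(9,225),(98,206),(122,270),(28,298)]])
print([np.round(onz(b,(225+(x-402)/3.3,195+y/3.3),.01)[:2],3) for x,y in [(428,378),(518,425),(607,365)]])
for n,u,z in [("timer",(418,246),.018),("beaker",(203,328),.03)]: print(n,onz(a,u,z))
print("vial",onz(b,(397,216),.02),"timer",onz(b,(373,232),.018))
w=env.camera_model("wrist");_,p,Rt,_=tcp();W=rot(w["rotation"])
print("wrist in tool",Rt.T@(w["xyz"]-p),(Rt.T@W).round(3).tolist(),w["camera_matrix"].tolist())
print(Rt.round(3))
```

```text
cap [0.5496 0.1598 0.1231] [0.0016 0.0016] [0.55006664 0.16040227 0.125     ] [0.54557992 0.16439687 0.125     ]
pad [0.4985 0.1313 0.0633] [0.0016 0.0016] [0.45192838 0.16556651 0.125     ] [0.44514423 0.22598069 0.125     ]
gland [0.5197 0.4115 0.1453] [0.0007 0.0007] [0.53873308 0.40574378 0.125     ] [0.53841636 0.3861564  0.125     ]
collar [0.5228 0.4091 0.0797] [0.0008 0.0008] [0.48631573 0.42094354 0.125     ] [0.4815633  0.46248402 0.125     ]
stand base corners z=.01 [array([0.568, 0.444]), array([0.552, 0.366]), array([0.477, 0.377]), array([0.486, 0.459])]
[array([0.562, 0.45 ]), array([0.484, 0.462]), array([0.468, 0.385])]
timer [0.4373096  0.01967634 0.018     ]
beaker [0.44323334 0.53473029 0.03      ]
vial [ 0.41132841 -0.06447858  0.02      ] timer [0.43294365 0.03563208 0.018     ]
wrist in tool [ 7.44273679e-02 -5.08894583e-05 -1.70564934e-01] [[0.0, 0.965, 0.263], [1.0, 0.0, -0.001], [-0.001, 0.263, -0.965]] [[405.95447590067727, 0.0, 322.94356852624486], [0.0, 405.95447590067727, 236.74536785793754], [0.0, 0.0, 1.0]]
[[ 0.912  0.411 -0.   ]
 [ 0.411 -0.912  0.001]
 [ 0.    -0.001 -1.   ]]
```

```bash
python3 -m jog '{"translation":[[3,-5,-1],[8,-12,-2],[13,-19,-3],[18,-27,-4],[22,-35,-4],[26,-43,-4],[30,-50,-4],[34,-55,-4],[38,-59,-4],[38,-59,-4]],"delta_rot":[[0,0,0],[0,0,0],[0,0,0],[0,0,0],[0,0,0],[0,0,0],[0,0,0],[0,0,0],[0,0,0],[0,0,0]],"jaw":[9,9,9,9,9,9,9,9,9,9]}' 20
```

```text
t: 1.35
tcp_pos: [0.3425, 0.0259, 0.2532]
orientation: [0.0, 0.978, 0.21, 0.0]
ft_force: [1.5, -0.8, 0.2]
finger_gap: 0.09
gripper_force: 0.0
```

```bash
python3 -m jog '{"translation":[[1,-3,0],[3,-6,0],[6,-9,0],[9,-9,0],[13,-9,0],[16,-9,0],[18,-9,0],[18,-9,0],[18,-9,0],[18,-9,0]],"delta_rot":[[0,0,0],[0,0,0],[0,0,0],[0,0,0],[0,0,0],[0,0,0],[0,0,0],[0,0,0],[0,0,0],[0,0,0]],"jaw":[9,9,9,9,9,9,9,9,9,9]}'
python3 - <<'E'
from h import *
import pickle
m=env.camera_model("wrist");im=env.camera("wrist");cv2.imwrite("pics/w1.png",im[:,:,::-1]);pickle.dump(m,open("w1.pkl","wb"))
print(tcp()[1],tcp()[3]["q"])
print(proj(m,[[.5496,.1598,.125],[.4985,.1313,.064],[.521,.41,.14]]))
E
```

```text
t: 2.6
tcp_pos: [0.4689, 0.1799, 0.2531]
orientation: [0.0, 0.978, 0.21, -0.0]
ft_force: [-0.9, -0.4, 0.4]
finger_gap: 0.09
gripper_force: 0.0
[0.46903361 0.17993335 0.25316489] [ 2.47396654e-01  2.80313734e-01  1.58461889e+00 -6.87865757e-06
  1.27667162e+00  1.39456804e+00]
[[394.70316113 139.03329003]
 [385.58342966 203.60931846]
 [ 23.6333045   14.36992087]]
```

View pics/w1.png

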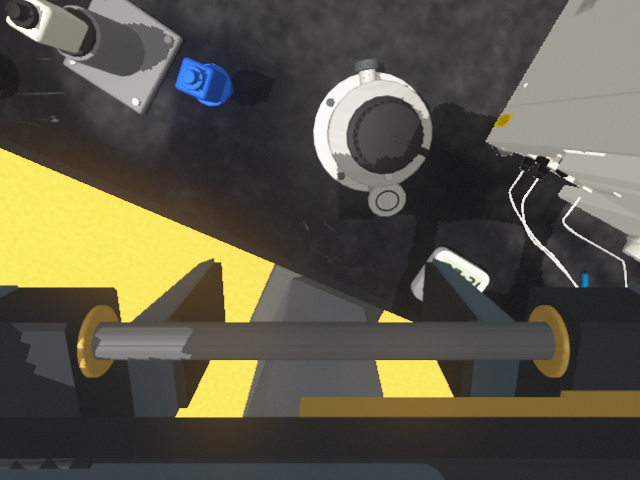

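Wrist view: the cap is around (389,136), its pointer tooth at about (424,154), the ring around (387,200) and the timer at (450,273). I'll enlarge it for sub-pixel readings.

Run:
```python
import cv2,numpy as np
im=cv2.imread("pics/w1.png")
a=cv2.resize(im[70:220,310:440],None,fx=4,fy=4,interpolation=cv2.INTER_CUBIC)
a=cv2.convertScaleAbs(a,alpha=1.5,beta=15)
for i in range(0,130,10): cv2.line(a,(i*4,0),(i*4,6 if i%50 else 14),(0,255,255))
for i in range(0,150,10): cv2.line(a,(0,i*4),(6 if i%50 else 14,i*4),(0,255,255))
cv2.imwrite("pics/w1z.png",a)
```

```text
(no output)
```

View pics/w1z.png

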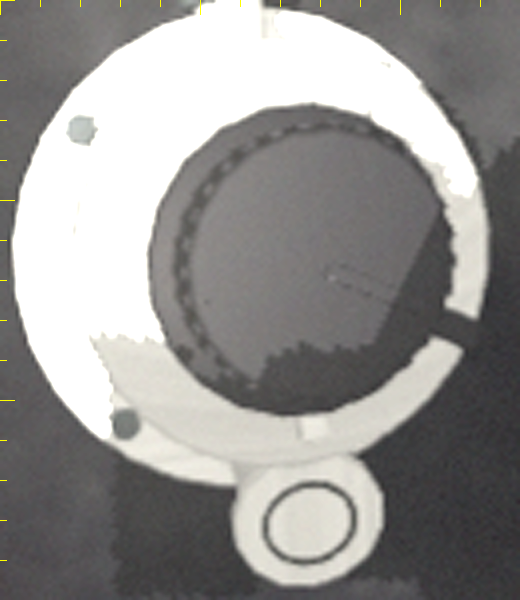

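The zoom gives, in full-image pixels: ring centre (387.5,200.5), lug (388.2,177), tooth tip (428,153), cap top centre (390,134.5) and flange centre (385.7,134.6).

Run:
```python
from h import *
import pickle
a=env.camera_model("scene");b=env.camera_model("side");w=pickle.load(open("w1.pkl","rb"))
for n,u,v,x in [("cap",(342.4,201),(306.8,206),(390,134.5)),("pad",(363.6,230.6),(332,227.7),(387.5,200.5))]:
    print(n,tri([(a,u),(b,v),(w,x)]))
print(onz(w,(390,134.5),.125),onz(w,(385.7,134.6),.099),onz(w,(387.5,200.5),.064))
c=onz(w,(390,134.5),.125)[:2]
d=lambda u,z:(lambda q:(q,np.hypot(*q),np.arctan2(q[1],q[0])))(onz(w,u,z)[:2]-c)
print("tooth",d((428.5,153),.097),"ring",d((387.5,200.5),.064),"lug",d((388.2,177),.088))
q=onz(w,(40,22),.13);print("handle",q)
```

```text
cap (array([0.54946305, 0.16199267, 0.12403756]), [np.float64(0.001925786226246127), np.float64(0.0023204310147888984), np.float64(0.0026705413662369355)])
pad (array([0.50049154, 0.12983751, 0.06134003]), [np.float64(0.0013053556477675187), np.float64(0.0022423443553875625), np.float64(0.0011201711085536954)])
[0.55102757 0.16428685 0.125     ] [0.55083227 0.16326605 0.099     ] [0.50173603 0.13100077 0.064     ]
tooth (array([ 0.00118029, -0.03844329]), np.float64(0.03846139995699627), np.float64(-1.5401039483350905)) ring (array([-0.04929154, -0.03328608]), np.float64(0.059477883510932854), np.float64(-2.547643862818938)) lug (array([-0.02919327, -0.01969584]), np.float64(0.035216095401544134), np.float64(-2.5480693566548087))
handle [0.52038502 0.40621375 0.13      ]
```

The cap is about 1.01 rad open, and all the heights agree with the text. I'll approach with a −1.0 rad pre-rotation.

```bash
python3 -m jog '{"translation":[[1.5,1,0],[3,2,0],[5,3.5,0],[6.7,4.9,0],[6.7,4.9,1],[6.7,4.9,3],[6.7,4.9,6],[6.7,4.9,9],[6.7,4.9,11],[6.7,4.9,12]],"delta_rot":[[0,0,-0.15],[0,0,-0.3],[0,0,-0.45],[0,0,-0.6],[0,0,-0.75],[0,0,-0.9],[0,0,-1.0],[0,0,-1.0],[0,0,-1.0],[0,0,-1.0]],"jaw":[9,9,9,9,9,9,9,9,9,9]}'
python3 - <<'E'
from h import *
import pickle
m=env.camera_model("wrist");im=env.camera("wrist");pickle.dump(m,open("w2.pkl","wb"))
t,p,Rt,s=tcp();print(t,p,s["q"],s["ft_force"],s["ft_torque"]);print(Rt.round(3))
print(proj(m,[[.5505,.163,.125],[.5015,.1305,.064]]))
cv2.imwrite("pics/w2.png",im[:,:,::-1])
E
```

```text
t: 3.9
tcp_pos: [0.5502, 0.1629, 0.1322]
orientation: [-0.0, 0.757, 0.653, -0.001]
ft_force: [-0.9, -0.8, 0.8]
finger_gap: 0.0902
gripper_force: 0.0
3.95 [0.55003354 0.16286121 0.13157204] [1.83761560e-01 5.15676485e-01 1.56874765e+00 3.91658855e-05
 1.05896859e+00 3.30930628e-01] [-1.27757397  0.4281395  -1.11008059] [-0.07459044 -0.08914592 -0.01692615]
[[ 0.147  0.989 -0.002]
 [ 0.989 -0.147 -0.   ]
 [-0.001 -0.002 -1.   ]]
[[322.9042172 289.0630957]
 [254.9155937 309.1669308]]
```

View pics/w2.png

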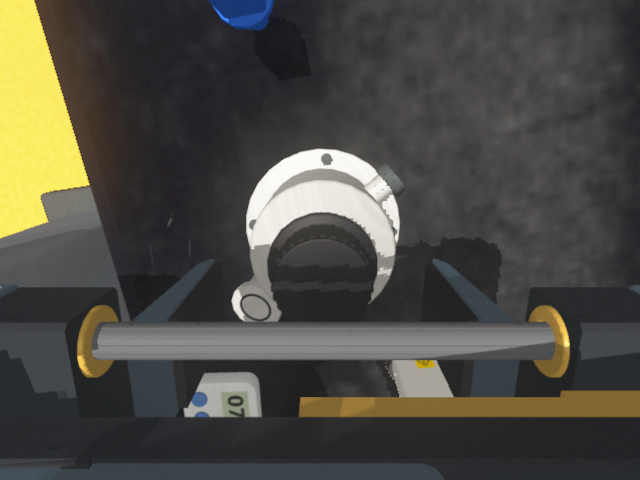

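Cap centre at (322.5,~288) matches the prediction and the ring sits at (255.5,306.5). The jaws straddle the cap, so I'll descend and grip.

```bash
python3 -m jog '{"translation":[[0,0,0.7],[0,0,1.5],[0,0,2.2],[0,0,2.7],[0,0,2.7],[0,0,2.7],[0,0,2.7],[0,0,2.7],[0,0,2.7],[0,0,2.7]],"delta_rot":[[0,0,0],[0,0,0],[0,0,0],[0,0,0],[0,0,0],[0,0,0],[0,0,0],[0,0,0],[0,0,0],[0,0,0]],"jaw":[9,9,9,8,6,4.5,4,4,4,4]}' 40
```

```text
t: 5.2
tcp_pos: [0.5497, 0.1633, 0.1061]
orientation: [-0.001, 0.757, 0.653, -0.001]
ft_force: [-6.6, 1.7, 7.1]
finger_gap: 0.0471
gripper_force: 40.0
```

```bash
python3 -m jog '{"translation":[[0,0,0],[0,0,0],[0,0,0],[0,0,0],[0,0,0],[0,0,0],[0,0,0],[0,0,0],[0,0,0],[0,0,0]],"delta_rot":[[0,0,0.06],[0,0,0.16],[0,0,0.26],[0,0,0.36],[0,0,0.46],[0,0,0.56],[0,0,0.66],[0,0,0.76],[0,0,0.86],[0,0,0.92]],"jaw":[4,4,4,4,4,4,4,4,4,4]}' 
python3 -c "
from h import *
t,p,Rt,s=tcp();print(s['ft_force'],s['ft_torque'],s['q'][5],np.arctan2(Rt[1,0],Rt[0,0]),s['gripper_force'])"
```

```text
t: 6.45
tcp_pos: [0.5494, 0.1635, 0.1061]
orientation: [-0.001, 0.969, 0.248, -0.001]
ft_force: [-8.5, 3.8, 7.7]
finger_gap: 0.0469
gripper_force: 40.0
[-8.48301383  3.84598559  7.65535693] [0.9176957  1.65620015 0.13479344] 1.253483931482289 0.5012615179784267 40.0011215172708
```

```bash
python3 -m jog '{"translation":[[0,0,0],[0,0,0],[0,0,0],[0,0,0],[0,0,0],[0,0,0],[0,0,0],[0,0,0],[0,0,0],[0,0,0]],"delta_rot":[[0,0,0.02],[0,0,0.04],[0,0,0.06],[0,0,0.08],[0,0,0.1],[0,0,0.12],[0,0,0.14],[0,0,0.15],[0,0,0.15],[0,0,0.15]],"jaw":[4,4,4,4,4,4,4,4,4,4]}' 
python3 -c "
from h import *
t,p,Rt,s=tcp();print(s['ft_force'],s['ft_torque'],s['q'][5],np.arctan2(Rt[1,0],Rt[0,0]),s['gripper_force'])"
```

```text
t: 7.7
tcp_pos: [0.5493, 0.1636, 0.1061]
orientation: [-0.0, 0.984, 0.177, -0.001]
ft_force: [-9.4, 5.2, 8.5]
finger_gap: 0.0469
gripper_force: 40.0
[-9.41461783  5.20800577  8.50832512] [0.95028735 1.65191979 1.16962023] 1.4001675879573452 0.35490974361216676 40.001920780632645
```

```bash
python3 -m jog '{"translation":[[0,0,0],[0,0,0],[0,0,0],[0,0,0],[0,0,-1],[0,0,-3],[0,0,-6],[0,0,-9],[0,0,-12],[0,0,-14]],"delta_rot":[[0,0,-0.03],[0,0,-0.05],[0,0,-0.05],[0,0,-0.05],[0,0,-0.05],[0,0,-0.05],[0,0,-0.05],[0,0,-0.05],[0,0,-0.05],[0,0,-0.05]],"jaw":[5,6,7.5,9,9,9,9,9,9,9]}'
python3 -m jog '{"translation":[[-2,0,0],[-4,0,0],[-6,-1,0],[-7,-4,0],[-7,-8,0],[-7,-11,0],[-7,-13,0],[-7,-14,0],[-7,-14,0],[-7,-14,0]],"delta_rot":[[0,0,0],[0,0,0],[0,0,0],[0,0,0],[0,0,0],[0,0,0],[0,0,0],[0,0,0],[0,0,0],[0,0,0]],"jaw":[9,9,9,9,9,9,9,9,9,9]}'
python3 - <<'E'
from h import *
import pickle
m=env.camera_model("wrist");im=env.camera("wrist")[:,:,::-1].copy();pickle.dump(m,open("w3.pkl","wb"))
t,p,Rt,s=tcp();print(t,p,s["q"])
q=proj(m,[[.5505,.163,.125],[.5015,.131,.064],[.521,.408,.14]]);print(q)
cv2.imwrite("pics/w3.png",im)
cv2.imwrite("pics/w3v.png",cv2.resize(im[:300],(800,375)))
E
```

```text
t: 8.95
tcp_pos: [0.5512, 0.1632, 0.2482]
orientation: [0.0, 0.98, 0.2, 0.001]
ft_force: [-0.7, -0.5, -0.7]
finger_gap: 0.09
gripper_force: 0.0
t: 10.2
tcp_pos: [0.4318, 0.2638, 0.2461]
orientation: [0.0, 0.98, 0.2, 0.0]
ft_force: [-0.1, -1.3, 0.3]
finger_gap: 0.0901
gripper_force: 0.0
10.25 [0.43178773 0.26371258 0.24607498] [ 4.30302007e-01  2.92606030e-01  1.58743810e+00 -1.36117517e-04
  1.26153968e+00  1.59815691e+00]
[[522.66959151 133.03760205]
 [492.76399771 199.53471026]
 [164.07703429  17.68876484]]
```

View pics/w3v.png

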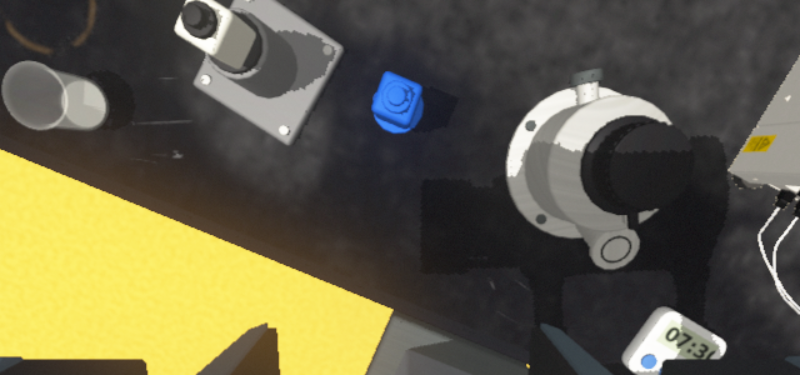

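The tooth at full-frame (506,178) lies over the lug line towards the ring. The stand is at upper left with the beaker beside it, undisturbed. I'll check the tooth numerically and take a closer look at the probe.

```bash
python3 -m jog '{"translation":[[1,-1,-1],[2,-3,-2],[4,-5,-4],[6.4,-7.7,-5.5],[6.4,-7.7,-5.5],[6.4,-7.7,-5.5],[6.4,-7.7,-5.5],[6.4,-7.7,-5.5],[6.4,-7.7,-5.5],[6.4,-7.7,-5.5]],"delta_rot":[[0,0,0],[0,0,0],[0,0,0],[0,0,0],[0,0,0],[0,0,0],[0,0,0],[0,0,0],[0,0,0],[0,0,0]],"jaw":[9,9,9,9,9,9,9,9,9,9]}'
python3 - <<'E'
from h import *
import pickle
w=pickle.load(open("w3.pkl","rb"));c=np.array([.5505,.1635])
q=onz(w,(506.2,180.5),.096)[:2]-c;print("tooth az",np.arctan2(q[1],q[0]),np.hypot(*q))
q=onz(w,(492.5,198.5),.064)[:2]-c;print("ring",q+c,np.arctan2(q[1],q[0]),np.hypot(*q))
w1=pickle.load(open("w1.pkl","rb"));w2=pickle.load(open("w2.pkl","rb"))
print(tri([(w1,(387.5,200.5)),(w2,(255.5,306.5)),(w,(492.5,198.5))]))
m=env.camera_model("wrist");im=env.camera("wrist")[:,:,::-1].copy();pickle.dump(m,open("w4.pkl","wb"))
t,p,Rt,s=tcp();print(t,p,s["q"])
q=proj(m,[[.521,.408,.14]])[0];print(q)
cv2.imwrite("pics/w4.png",im)
x,y=max(0,int(q[0])-80),max(0,int(q[1])-70);print(x,y)
a=cv2.resize(im[y:y+140,x:x+160],None,fx=4,fy=4,interpolation=cv2.INTER_CUBIC)
b=cv2.imread("pics/w3.png")[145:220,460:560];a[-225:,-300:]=cv2.convertScaleAbs(cv2.resize(b,None,fx=3,fy=3,interpolation=cv2.INTER_CUBIC),alpha=1.5,beta=20)
cv2.imwrite("pics/w4z.png",a)
E
```

```text
t: 11.5
tcp_pos: [0.46, 0.3602, 0.301]
orientation: [0.0, 0.98, 0.2, 0.0]
ft_force: [0.2, -0.3, 0.3]
finger_gap: 0.0902
gripper_force: 0.0
tooth az -2.576801800765563 0.03745746811813129
ring [0.50221445 0.13166727] -2.558735408745398 0.05783439509321241
(array([0.50181495, 0.13087738, 0.06194464]), [np.float64(0.0004219394305778517), np.float64(0.0004815751317186625), np.float64(0.0004332540011519067)])
11.55 [0.46005952 0.36020628 0.3010203 ] [ 5.62086239e-01  3.64272086e-01  1.31970000e+00 -8.98445656e-06
  1.45761299e+00  1.72914374e+00]
[297.26443226 125.34217529]
217 55
```

View pics/w4z.png

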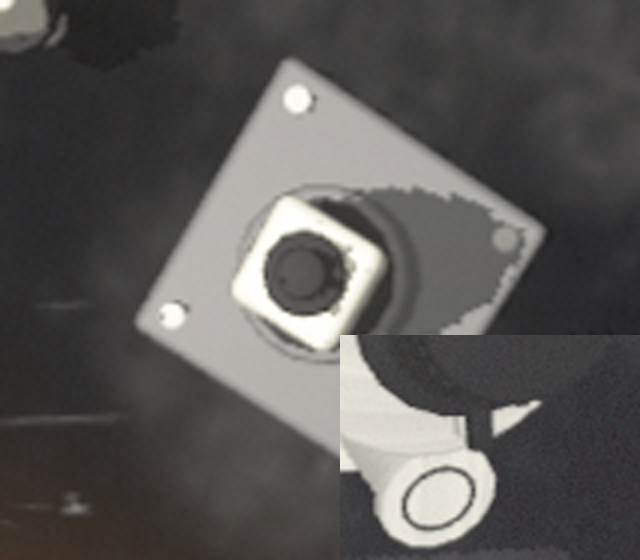

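Probe close-up: handle top corners in the crop are at (288,195), (387,262), (320,352) and (233,285), with the gland centre at (303,270). The inset shows the tooth lined up with the lug and ring.

Run:
```python
from h import *
import pickle
w=pickle.load(open("w4.pkl","rb"));w3=pickle.load(open("w3.pkl","rb"));f=lambda p:(217+p[0]/4,55+p[1]/4)
C=np.array([onz(w,f(p),.135)[:2] for p in [(288,195),(387,262),(320,352),(233,285)]])
print(C.round(4).tolist(),C.mean(0))
for i in range(4):
    e=C[(i+1)%4]-C[i];print(np.hypot(*e).round(4),np.arctan2(e[1],e[0])%(np.pi/2))
B=[onz(w,f(p),.01)[:2] for p in [(289,60),(545,232),(137,325)]]
for e in(B[1]-B[0],B[2]-B[0]):print("base",np.hypot(*e),np.arctan2(e[1],e[0])%(np.pi/2))
print("stand c",(B[1]+B[2])/2,"gland",onz(w,f((303,270)),.148))
a=env.camera_model("scene");b=env.camera_model("side")
print(tri([(w,f((303,270))),(w3,(158.5,15)),(a,(240.4,242.2)),(b,(255.3,251.7))]))
```

```text
[[0.5335, 0.4205], [0.5295, 0.3976], [0.5081, 0.4033], [0.5133, 0.4242]] [0.52110223 0.41139096]
0.0232 1.3959805564532093
0.0222 1.3120210315738339
0.0216 1.3243336133466554
0.0206 1.3882843617774816
base 0.08135138421754806 1.4089367557614263
base 0.08082579427864676 1.407292700038322
stand c [0.52067886 0.41087015] gland [0.52176692 0.41153124 0.148     ]
(array([0.52106607, 0.41080496, 0.14391106]), [np.float64(0.0011777567696338706), np.float64(0.0008507659399987181), np.float64(0.0007135260633926306), np.float64(0.0010715002328329835)])
```

```bash
python3 -m jog '{"translation":[[2,-0.6,0],[4,-1.2,0],[6,-1.8,0],[7.6,-2.3,0],[7.6,-2.3,2],[7.6,-2.3,5],[7.6,-2.3,9],[7.6,-2.3,12],[7.6,-2.3,14],[7.6,-2.3,14]],"delta_rot":[[0,0,-0.15],[0,0,-0.3],[0,0,-0.45],[0,0,-0.6],[0,0,-0.75],[0,0,-0.9],[0,0,-0.965],[0,0,-0.965],[0,0,-0.965],[0,0,-0.965]],"jaw":[9,9,9,9,9,9,9,9,9,9]}'
python3 - <<'E'
from h import *
import pickle
m=env.camera_model("wrist");im=env.camera("wrist")[:,:,::-1].copy();pickle.dump(m,open("w5.pkl","wb"))
t,p,Rt,s=tcp();print(t,p,s["q"],Rt.round(3))
print(proj(m,[[.521,.411,.148],[.521,.411,.135]]))
cv2.imwrite("pics/w5.png",im)
cv2.imwrite("pics/w5z.png",cv2.resize(im[180:420,180:480],None,fx=2,fy=2,interpolation=cv2.INTER_CUBIC))
E
```

```text
t: 12.8
tcp_pos: [0.5202, 0.4108, 0.1596]
orientation: [-0.0, 0.775, 0.632, -0.001]
ft_force: [-0.2, 0.0, 0.3]
finger_gap: 0.0898
gripper_force: 0.0
12.85 [0.52079016 0.4112628  0.16092471] [5.78472389e-01 5.97818221e-01 1.30361496e+00 3.05301837e-05
 1.24099217e+00 7.80429375e-01] [[ 0.201  0.98  -0.001]
 [ 0.98  -0.201 -0.   ]
 [-0.001 -0.001 -1.   ]]
[[324.00189727 285.17598572]
 [324.00602561 275.50881372]]
```

View pics/w5z.png

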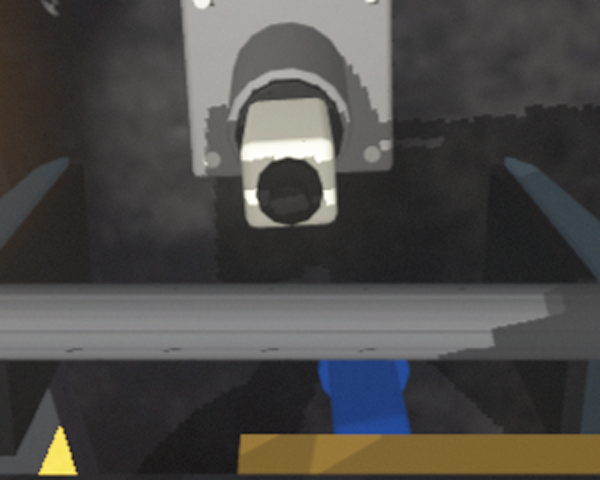

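The handle top centre at about (325,274) matches the prediction (324,275.5), and its faces line up with the jaws. I'll descend and grip.

```bash
python3 -m jog '{"translation":[[0,0,1.5],[0,0,3],[0,0,4.5],[0,0,5.8],[0,0,6.4],[0,0,6.4],[0,0,6.4],[0,0,6.4],[0,0,6.4],[0,0,6.4]],"delta_rot":[[0,0,0],[0,0,0],[0,0,0],[0,0,0],[0,0,0],[0,0,0],[0,0,0],[0,0,0],[0,0,0],[0,0,0]],"jaw":[9,9,9,9,7,5,3,1.5,1.5,1.5]}' 35
python3 -c "
from h import *
t,p,Rt,s=tcp();print(t,p,s['ft_force'],s['ft_torque'],s['finger_gap'],s['gripper_force'])"
```

```text
t: 14.1
tcp_pos: [0.521, 0.4113, 0.0972]
orientation: [0.0, 0.775, 0.632, 0.0]
ft_force: [-0.1, -0.1, -0.4]
finger_gap: 0.0328
gripper_force: 0.0
14.1 [0.52095542 0.41131488 0.09715316] [-0.08565054 -0.13281011 -0.36530199] [ 0.00523661 -0.14887975  0.03069423] 0.03278671815426065 0.0
```

```bash
python3 -m jog '{"translation":[[0,0,0],[0,0,0],[0,0,0],[0,0,-0.5],[0,0,-2],[0,0,-4],[0,0,-6.5],[0,0,-9],[0,0,-11.5],[0,0,-14]],"delta_rot":[[0,0,0],[0,0,0],[0,0,0],[0,0,0],[0,0,0],[0,0,0],[0,0,0],[0,0,0],[0,0,0],[0,0,0]],"jaw":[1.5,1.5,1.5,1.5,1.5,1.5,1.5,1.5,1.5,1.5]}' 35
python3 - <<'E'
from h import *
import pickle
t,p,Rt,s=tcp();print(t,p,s["q"],s['ft_force'],s['ft_torque'],s['finger_gap'],s['gripper_force'])
for n in("scene","side","wrist"):
    cv2.imwrite(f"pics/{n}6.png",env.camera(n)[:,:,::-1])
    q=proj(env.camera_model(n),[p+Rt@[0,0,z] for z in(-.055,.008,.067)]);print(n,q.round(1).tolist())
E
```

```text
t: 15.35
tcp_pos: [0.5209, 0.4113, 0.239]
orientation: [0.0, 0.775, 0.632, 0.0]
ft_force: [-0.6, 0.6, -2.0]
finger_gap: 0.0242
gripper_force: 35.0
15.35 [0.52087601 0.41129794 0.23902435] [ 5.78466845e-01  5.29070229e-01  1.20861688e+00 -1.05361503e-05
  1.40303643e+00  7.80407876e-01] [-0.64253975  0.5886584  -1.98488447] [ 0.0213853  -0.08299435 -0.05770984] 0.02420561003310233 34.99951779842377
scene [[233.3, 185.9], [236.5, 211.1], [239.2, 232.8]]
side [[248.9, 184.5], [251.4, 213.8], [253.6, 239.9]]
wrist [[320.6, 365.6], [321.2, 289.9], [321.5, 252.5]]
```

```bash
cat > plan.py <<'E'
from h import *
P=np.array([.502,.1313,.064]);phi=-2.553;L=.0732
n=np.array([np.sin(.35)*np.cos(phi),np.sin(.35)*np.sin(phi),np.cos(.35)])
def target(off,az=.5):
    z=-n; y=np.array([np.cos(az),np.sin(az),0]); y-=z*(y@z); y/=np.linalg.norm(y); x=np.cross(y,z)
    return P+n*(L+off),np.c_[x,y,z]
def rel(off,az=.5):
    t,p,Rt,s=tcp();q,T=target(off,az)
    print("t",t,"trans cm",(Rt.T@(q-p)*100).round(2),"rv",R.from_matrix(Rt.T@T).as_rotvec().round(3))
E
python3 -c "
from plan import *
rel(.08);print(target(.08)[0],target(.08)[1][:,0])"
```

```text
t 15.5 trans cm [-3.16e+01  1.00e-02  3.03e+00] rv [-0.32   0.152 -0.689]
[0.45830798 0.10213473 0.2079119 ] [-0.4791757   0.87712523  0.03227973]
```

```bash
python3 -m jog '{"translation":[[-2,0,0],[-5,0,0.3],[-9,0,0.8],[-13.5,0,1.2],[-18,0,1.7],[-22.5,0,2.2],[-26.5,0,2.6],[-29.5,0,2.9],[-31.6,0,3],[-31.6,0,3]],"delta_rot":[[-0.02,0.01,-0.04],[-0.05,0.025,-0.11],[-0.09,0.043,-0.2],[-0.135,0.065,-0.29],[-0.18,0.086,-0.39],[-0.23,0.109,-0.49],[-0.27,0.128,-0.58],[-0.3,0.143,-0.65],[-0.32,0.152,-0.69],[-0.32,0.152,-0.69]],"jaw":[1.5,1.5,1.5,1.5,1.5,1.5,1.5,1.5,1.5,1.5]}'
python3 -c "
from plan import *
rel(.08);rel(.02);t,p,Rt,s=tcp();print(p,s['q'],s['ft_force'],s['finger_gap'])"
```

```text
t: 16.75
tcp_pos: [0.4565, 0.1004, 0.2064]
orientation: [0.074, 0.506, 0.845, 0.156]
ft_force: [-0.3, 0.3, -1.0]
finger_gap: 0.024
gripper_force: 35.0
t 16.75 trans cm [ 0.07  0.28 -0.06] rv [-0.004 -0.    -0.002]
t 16.75 trans cm [0.07 0.3  5.94] rv [-0.004 -0.    -0.002]
[0.45654597 0.10038432 0.20636317] [-0.07239927  0.1597257   1.98488453  0.31278901  0.74466589 -0.76913296] [-0.26312829  0.27347936 -1.0447091 ] 0.023952258396660008
```

Now I'll move in to about 20 mm off the pad and look from three cameras.

```bash
python3 -m jog '{"translation":[[0,0.1,0.5],[0,0.2,1.2],[0.1,0.3,2],[0.1,0.3,3],[0.1,0.3,4],[0.1,0.3,5],[0.1,0.3,5.6],[0.1,0.3,5.9],[0.1,0.3,5.9],[0.1,0.3,5.9]],"delta_rot":[[0,0,0],[0,0,0],[0,0,0],[0,0,0],[0,0,0],[0,0,0],[0,0,0],[0,0,0],[0,0,0],[0,0,0]],"jaw":[1.5,1.5,1.5,1.5,1.5,1.5,1.5,1.5,1.5,1.5]}'
python3 - <<'E'
from plan import *
import pickle
rel(.02);rel(-.005);t,p,Rt,s=tcp();print(p,s['ft_force'],s['ft_torque'])
out=np.zeros((600,800,3),np.uint8)
tip=p+Rt@[0,0,L]
for n_,box,sc,(ox,oy) in(("scene",None,5,(0,0)),("side",None,5,(400,0)),("wrist",None,2.4,(0,300))):
    m=env.camera_model(n_);im=env.camera(n_)[:,:,::-1].copy();cv2.imwrite(f"pics/{n_}7.png",im);pickle.dump(m,open(n_+"7.pkl","wb"))
    q=proj(m,[P,tip,p+Rt@[0,0,.014]]);W,H=(int(400/sc),int(300/sc)) if n_!="wrist" else (333,125)
    x=int(np.clip(q[1,0]-W/2,0,640-W));y=int(np.clip(q[1,1]-H/2,0,480-H))
    c=cv2.convertScaleAbs(cv2.resize(im[y:y+H,x:x+W],None,fx=sc,fy=sc,interpolation=cv2.INTER_CUBIC),alpha=1.4,beta=15)
    out[oy:oy+c.shape[0],ox:ox+c.shape[1]]=c[:600-oy,:800-ox]
    print(n_,"origin",x,y,"scale",sc,"P,tip,collar crop px",((q-[x,y])*sc).round(1).tolist())
cv2.imwrite("pics/v7.png",out)
E
```

```text
t: 18.0
tcp_pos: [0.4763, 0.115, 0.1528]
orientation: [0.074, 0.505, 0.846, 0.156]
ft_force: [0.9, 1.1, -0.6]
finger_gap: 0.0241
gripper_force: 35.0
t 18.0 trans cm [-0.09 -0.18  0.07] rv [-0.002 -0.     0.001]
t 18.0 trans cm [-0.09 -0.18  2.57] rv [-0.002 -0.     0.001]
[0.47631027 0.11504015 0.15281591] [ 0.86276618  1.10212221 -0.55392486] [-0.15305202  0.15551106 -0.00414543]
scene origin 325 194 scale 5 P,tip,collar crop px [[190.5, 180.2], [204.4, 154.2], [257.7, 78.8]]
side origin 292 189 scale 5 P,tip,collar crop px [[191.2, 188.2], [202.3, 152.0], [244.3, 45.8]]
wrist origin 156 185 scale 2.4 P,tip,collar crop px [[394.6, 134.0], [400.1, 152.2], [399.6, 237.1]]
```

View pics/v7.png

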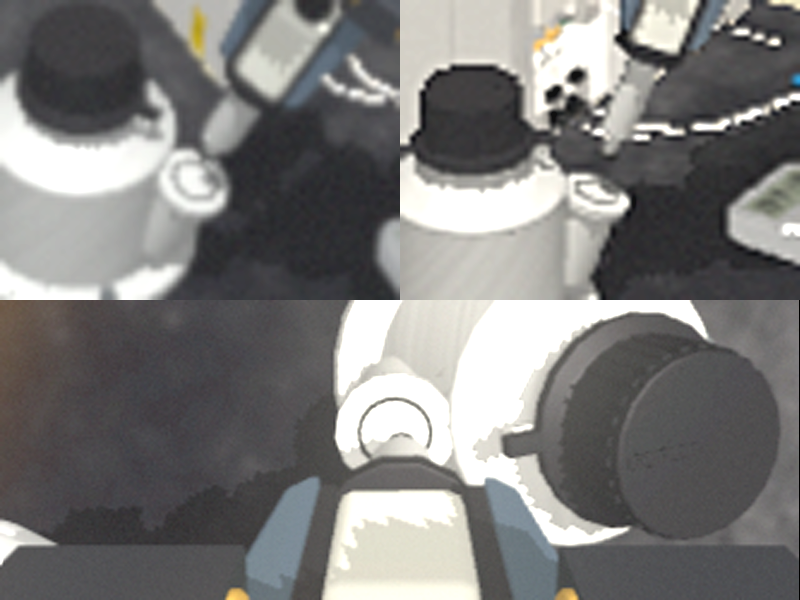

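In the composite, scene and side show the tip about 20 mm off the pad, and its offset from the ring agrees with my prediction to roughly 1 mm. In the wrist crop the ring is at about (395,429), i.e. full-frame (320.6,238.8). I'll refine with all the wrist rays.

Run:
```python
from plan import *
import pickle
w=[pickle.load(open(f,"rb")) for f in("w1.pkl","w2.pkl","w3.pkl","wrist7.pkl")]
uv=[(387.5,200.5),(255.5,306.5),(492.5,198.5),(320.6,238.8)]
x,r=tri(list(zip(w,uv)));print(x,r)
for m,u in zip(w,uv): 
    # intersect ray with pad plane through nominal P
    o,d=ray(m,u);print(o+d*((P-o)@n)/(d@n))
for _ in range(3): rel(.02);rel(-.005); env.camera("side")
print(tcp()[1])
t,p,Rt,s=tcp();print("d target along tool if P=x:",Rt.T@(x-P))
```

```text
[0.50192696 0.13178107 0.06362816] [np.float64(0.0008676104734702396), np.float64(0.00034751601073752596), np.float64(0.00038754691150382755), np.float64(0.0008413960064521003)]
[0.50172122 0.13096713 0.0638479 ]
[0.50230305 0.132412   0.06431737]
[0.50221356 0.13173752 0.06415351]
[0.50141525 0.13260748 0.06408744]
t 18.15 trans cm [-0.09 -0.18  0.07] rv [-0.002  0.     0.001]
t 18.15 trans cm [-0.09 -0.17  2.57] rv [-0.002  0.     0.001]
t 18.2 trans cm [-0.09 -0.18  0.06] rv [-0.003 -0.     0.001]
t 18.2 trans cm [-0.1  -0.17  2.56] rv [-0.003 -0.     0.001]
t 18.25 trans cm [-0.1  -0.18  0.06] rv [-0.003 -0.     0.001]
t 18.25 trans cm [-0.1  -0.17  2.56] rv [-0.003 -0.     0.001]
[0.47625463 0.11507696 0.15270731]
d target along tool if P=x: [4.44900856e-04 2.60211881e-05 4.20015296e-04]
```

```bash
python3 -m jog '{"translation":[[0,-0.1,0.2],[-0.05,-0.17,0.5],[-0.05,-0.17,0.9],[-0.05,-0.17,1.3],[-0.05,-0.17,1.6],[-0.05,-0.17,1.8],[-0.05,-0.17,1.8],[-0.05,-0.17,1.8],[-0.05,-0.17,1.8],[-0.05,-0.17,1.8]],"delta_rot":[[0,0,0],[-0.002,0,0],[-0.002,0,0],[-0.002,0,0],[-0.002,0,0],[-0.002,0,0],[-0.002,0,0],[-0.002,0,0],[-0.002,0,0],[-0.002,0,0]],"jaw":[1.5,1.5,1.5,1.5,1.5,1.5,1.5,1.5,1.5,1.5]}'
sed -i 's/P=np.array(.*;phi/P=np.array([.502,.1317,.0638]);phi/' plan.py
cat > chk.py <<'E'
from plan import *
f=[];T=[]
for i in range(6): env.camera("side");s=tcp()[3];f.append(s["ft_force"]);T.append(s["ft_torque"])
f=np.array(f);print("F",f.mean(0).round(2),"n.F",(f@n).mean().round(2),(f@n).std().round(2),"T",np.mean(T,0).round(3));rel(0);rel(-.005)
E
python3 chk.py
```

```text
t: 19.55
tcp_pos: [0.4802, 0.1173, 0.1351]
orientation: [0.075, 0.504, 0.846, 0.157]
ft_force: [-1.1, -0.9, -0.2]
finger_gap: 0.0237
gripper_force: 35.0
F [-0.21  0.06 -1.35] n.F -1.22 0.44 T [-0.171  0.132 -0.016]
t 19.85 trans cm [-0.02  0.02  0.27] rv [-0.001 -0.     0.001]
t 19.85 trans cm [-0.02  0.02  0.77] rv [-0.001 -0.     0.001]
```

```bash
python3 -m jog '{"translation":[[0,0,0.1],[0,0,0.2],[0,0,0.3],[0,0,0.4],[0,0,0.5],[0,0,0.5],[0,0,0.5],[0,0,0.5],[0,0,0.5],[0,0,0.5]],"delta_rot":[[0,0,0],[0,0,0],[0,0,0],[0,0,0],[0,0,0],[0,0,0],[0,0,0],[0,0,0],[0,0,0],[0,0,0]],"jaw":[1.5,1.5,1.5,1.5,1.5,1.5,1.5,1.5,1.5,1.5]}'
python3 chk.py
```

```text
t: 21.1
tcp_pos: [0.4815, 0.1183, 0.1304]
orientation: [0.075, 0.504, 0.846, 0.157]
ft_force: [-1.5, -0.5, 0.5]
finger_gap: 0.024
gripper_force: 35.0
F [-0.5  -0.44  0.72] n.F 0.9 0.41 T [-0.153  0.18   0.014]
t 21.4 trans cm [-0.02  0.02 -0.23] rv [-0.001 -0.     0.001]
t 21.4 trans cm [-0.02  0.02  0.27] rv [-0.001 -0.     0.001]
```

```bash
python3 -m jog '{"translation":[[0,0,0.05],[0,0,0.1],[0,0,0.15],[0,0,0.2],[0,0,0.25],[0,0,0.25],[0,0,0.25],[0,0,0.25],[0,0,0.25],[0,0,0.25]],"delta_rot":[[0,0,0],[0,0,0],[0,0,0],[0,0,0],[0,0,0],[0,0,0],[0,0,0],[0,0,0],[0,0,0],[0,0,0]],"jaw":[1.5,1.5,1.5,1.5,1.5,1.5,1.5,1.5,1.5,1.5]}'
sed -i 's/range(6)/range(20)/' chk.py; python3 chk.py
```

```text
t: 22.65
tcp_pos: [0.4823, 0.1187, 0.128]
orientation: [0.075, 0.505, 0.846, 0.157]
ft_force: [-1.6, -0.6, 1.9]
finger_gap: 0.0235
gripper_force: 35.0
F [-0.98 -0.52  1.5 ] n.F 1.79 0.58 T [-0.153  0.161  0.005]
t 23.65 trans cm [-0.02  0.02 -0.48] rv [-0.001 -0.     0.001]
t 23.65 trans cm [-0.02  0.02  0.02] rv [-0.001 -0.     0.001]
```

```bash
python3 -c "
from rig import env
print(env.close_job())"
```

```text
the job is handed in; nothing more can be done
None
```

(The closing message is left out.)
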